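Load and latch the filter cassette holder

ROBOT

A 7-joint arm with a two-finger parallel gripper is mounted at the origin on the work surface. World frame = base frame: x ahead of the robot, y to its left, z up, the work surface at z = 0. Lengths are in m, angles in rad, forces in N, time in s.
With the tool pointing down it reaches from about 0.425 to 0.925 m from the base axis. Payload 6.8 kg.
Tool frame: the origin (TCP) lies on the centre line of the jaws, within the pads' length; the fingertips stand 8 mm ahead of it and the grasp point (between the pads) lies 11 mm behind it (bot.tips_ahead is the distance from the TCP to the fingertips, in m); z points along the fingers, y is the line along which they close (so a half turn about z gives the same grasp; the last joint's range is limited). The gripper opens to 85 mm and grips with 20 to 120 N. Pads are 22 mm wide; open, the fingers measure 114 mm over their backs; the gripper's body (76 mm by 85 mm) begins 54 mm behind the grasp point. The pads swing forward as they close: fully open they stand 13 mm farther back than shut.
Start: joints at [1.045, 0.477, 0.022, 1.555, -0.011, 1.109, -0.083], TCP at [0.274, -0.617, 0.239] pointing down, gripper open.
Joint ranges: [-2.96, 2.96], [-0.34, 2.1], [-1.41, 1.46], [0.24, 2.44], [-1.37, 4.51], [0.17, 1.92], [-2.96, 2.96]. Speed limits (rad/s): [2.39, 2.39, 3.14, 3.14, 3.14, 3.14, 3.14].

INTERFACE

Orientations are given as a unit quaternion [w, x, y, z].
In Python, from station import bot gives the robot as it stands.
- The arm moves only by the tool send_rows, never from a script. Its argument "deltas" is text: rows parted by semicolons, each of 4 numbers parted by spaces: the shift along the tool's x, y, z in m, then the turn about the tool's z in degrees. In form: x y z spin; .... A call has 1 to 5 rows; each row is the pose to reach, as a shift and turn from the pose commanded when the call began, along the tool's axes at that moment; what a row does not reach only later rows make up. A row lasts 1/10 s, in which the tool goes at most 50 mm and 8.59 degrees, less where a joint would pass 70% of its speed; a pose out of reach is approached as far as the arm can. A call with a gripper value outside its range is refused whole. "claw" is the opening, from 0 (shut) to 1 (fully open), set as the call begins (left out, the last holds). The fingers move at their own pace and stop on an object; "force" is the grip in N (left out, the last holds). Time passes only in rows, so rows that repeat a pose let the fingers close. It gives the time, the measured TCP pose, the force, the opening and the grip force at its end, in the units of the state.
- bot.get_obs(): the state, without advancing time (a new reading comes with each control period).
- bot.read_camera(name): name is "scene" or "side" or "wrist"; returns a dict with "img" (480x640x3 uint8, red, green, blue), "depth" (480x640 float32, m along the optical axis (not along the pixel's ray), 0 where there is no reading), "fx", "fy", "cx", "cy" (pixels), "camera_from_world" (4x4, takes a point from world to camera coordinates). Camera axes: x right, y up, looking along -z (the intrinsics and any distortion apply to the point x, -y, -z); pixel columns grow to the right and rows downward; lengths in m; the calibration is good to about 2 mm. A picture is of the moment at which its call begins.
- bot.hand_in(): hands the job in; it is judged then, once.
Trained networks look in a picture, given as the dict that the camera call returned (one of the last four; its "shot" number tells which), for a name from the list of things; names that differ only in an ending like _2 or _b are one class to them, and where a whole thing is asked for, a point or a joint stands for the part that bears it (a point fixed in the world has none). Each returns a list of dicts, best first, with "confidence" (0 to 1); they miss things now and then, are a little off and sometimes report something else, mostly with a low value. They report only what shows in the picture. A call takes as long as a camera call.
- bot.masks_of(picture, query): "mask" (480x640 bool, what is visible of it).
- bot.landmark_of(picture, query): "xyz" ([x, y, z] in m, in world coordinates, good to about 4 mm: a listed point, or the origin of a listed thing).
The state is a dict: "t": time; "q": joint angles; "joint_vel": joint speeds; "joint_torque": joint torques, N m; "eef_pos": TCP position; "tool_rot": TCP orientation; "contact_force": force on the tool from outside, world axes, zero at the start; "torque": the same for the moment, N m; "gripper_width": opening from 0.0 (shut) to 1.0 (fully open); "grasp_force": force on a finger pad.
Only numpy, scipy, OpenCV 4.12 (cv2) and the standard library are available. Lean on these libraries where they do the work, as an engineer would, in place of code of your own. Each camera call takes 0.05 s, during which the arm holds its last target. There are 200 camera calls.

TASK

Load the filter holder: slide the spacer plate, then the filter cassette, then the end plate onto the horizontal spindle, all pushed up against each other and against the white head. Then swing the hook frame over so that its claw drops in front of the end plate, and push the latch lever back past centre as far as it goes, so that the stack is clamped. Leave everything else on the bench where it stands, including the blank plate that has no bore.

Things in the scene. Friction and masses are not known exactly. Their poses are not given: they have to be found in the camera images.
- holder: Filter holder, fixed. Origin: on the bench under the seat (the white head's face against which the stack sits). Own +x points from the seat into the head, z up. Steel deck 270 x 110 mm, top at z = 10 mm, from x = -160 to 110 mm. White head 85 (x) x 100 mm, x = 0 to 85 mm, top at z = 95 mm. Deck, seat and spindle are slippery. The latch on the head turns about axes parallel to own y.
- spacer: Spacer plate, bare grey plastic, 24 mm thick (own x), 90 mm wide (y), 90 mm tall, flat top, 0.18 to 0.29 kg, standing on edge. Origin: centre of the underside. A 30 mm bore runs through along x, its axis 40 mm above the underside. The same either way round. Goes on first; home: origin at holder x = -12, y = 0, z = 10 mm.
- cassette: Filter cassette, white plastic block with grey ribs, 42 mm thick (own x), 90 mm wide (y), 90 mm tall, 0.22 to 0.36 kg. Origin: centre of the underside. 30 mm bore through along x, its axis 40 mm above the underside. The same either way round. Goes on second; home: origin at holder x = -45, y = 0, z = 10 mm.
- end_plate: End plate, bare grey plastic, 24 mm thick (own x), 90 mm wide (y), 90 mm tall plus a lip (the keeper) 24 x 36 x 12 mm on the middle of its top edge; 0.21 to 0.34 kg. Origin: centre of the underside. 30 mm bore along x, axis 40 mm above the underside. The same either way round. Goes on third; home: origin at holder x = -78, y = 0, z = 10 mm.
- lever (a joint): Latch lever, rad. 0: open, the black handle (22 mm wide, 11 mm thick) stands up, leaning 20 degrees towards the spindle. Grows as the handle swings up and back to holder +x; 2.13 is its stop, past centre, the handle lying back over the head 12 degrees below level. Light friction holds it where it is left.
- lever_tip (a point): Tip of the latch lever's handle, 74 mm from the pivot.
- bail (a joint): Angle of the hook frame relative to the lever, rad. This value plus joint lever is the frame's angle: 0 level over the stack, 1.57 upright, more leaning back over the head. It swings freely on its pin, 14 mm from the pivot. At the start it leans 13 to 22 degrees back past upright; pushed forward past upright it falls over the stack.
- hook: Steel hook frame, 60 mm wide, origin at its pin. Two thin arms (the handle passes between them), then a 6 mm thick plate 78 to 144 mm from the pin, ending in a down-turned claw 50 mm wide, reaching 45 mm below the pin; its nose is 136.5 mm out (sprung, 5 N/mm). Lever open and stack home, the claw falls about 10 mm clear of the end plate; closing the lever draws it in and presses the plate with some 10 N.
- claw (a point): Lower edge of the claw's nose (inner side), in the middle, 45 mm below the frame's pin when level. Hooked, it is below the top of the end plate's lip, on the outer side (holder -x) of the end plate.
- blank: Blank plate, bare grey plastic, 24 mm thick (own x), 90 mm wide, 84 mm tall, standing on edge, with no bore. Origin: centre of the underside. Not used; leave it.
- jar: Amber jar, 48 mm across, 85 mm tall, standing among the parts. Origin: centre of the underside. Leave it.
- bottle: Clear plastic bottle, 60 mm across, 130 mm tall. Origin: centre of the underside. Leave it.
- beaker: Glass beaker, 68 mm across, 85 mm tall. Origin: centre of the underside. Leave it.
- petri: Stack of closed dishes, 93 mm across, 34 mm tall. Origin: centre of the underside. Leave it.
- spindle_tip (a point): Tip of the fixed spindle, a 22 mm thick steel bar that runs from the seat along the holder's -x, axis at y = 0, z = 50 mm: full thickness to x = -122 mm, then a taper to this tip (8 mm thick) at x = -136 mm. A plate pushed only at its top edge may cock and jam; push near the spindle's height.
- pivot (a point): Axis of the latch lever on the holder, at holder x = 35, y = 0, z = 118 mm.

How it is judged:
By the outcome, as a careful person would: the job done as asked, in the order asked, and still so for the second after the job is handed in, with the robot touching nothing.
It also fails if it takes over 72 s, if anything falls off the work surface, if the arm or the gripper's body presses on something with over 40 N, if the wrist force passes 120 N, or if a joint passes its speed limit or range.

## Working session

There is one attempt and no reset: what is moved stays moved. The work goes in short steps, Python scripts to look and compute and a tool call to move; the robot and the scene stay as the last step left them, time stands still between calls to the robot, and variables do not carry over. Pictures are saved under pics/ and viewed, at most 10 in all, crops included, and the job is handed in when it is done.

Besides the shell and the picture viewer there is one more tool, called after ">>>" as name(argument=value, ...) on one line, values as JSON. send_rows: Moves the arm, as the interface text tells. Its arguments: {"type":"object","properties":{"deltas":{"type":"string"},"claw":{"type":"number"},"force":{"type":"number"}},"required":["deltas"]}

```bash
ls; mkdir -p pics; cat > h.py <<'E'
import numpy as np, cv2
from station import bot
def world(p, mask):
    v,u=np.nonzero(mask&(p["depth"]>0)); d=p["depth"][v,u].astype(float)
    c=np.stack([(u-p["cx"])/p["fx"]*d, -(v-p["cy"])/p["fy"]*d, -d, np.ones_like(d)])
    return (np.linalg.inv(p["camera_from_world"])@c)[:3].T
def save(p,name): cv2.imwrite("pics/"+name,p["img"][:,:,::-1])
E
python3 - <<'E'
from h import *
o=bot.get_obs(); print(o["t"],np.round(o["eef_pos"],4),np.round(o["tool_rot"],4),bot.tips_ahead)
for cam in ["scene","side"]:
    p=bot.read_camera(cam); save(p,cam+"0.png")
    print(cam,np.round(np.linalg.inv(p["camera_from_world"])[:3,3],3),p.keys())
    for n in ["holder","spacer","cassette","end_plate","blank","jar","bottle","beaker","petri","lever_tip","hook","claw","spindle_tip","pivot"]:
        for r in bot.landmark_of(p,n)[:2]: print(n,np.round(r["xyz"],4),round(r["confidence"],2))
E
```

```text
pics
0.0 [ 0.2736 -0.6164  0.2383] [-9.000e-04  9.783e-01  2.074e-01 -3.000e-04] 0.008
scene [1.244 0.528 0.762] dict_keys(['img', 'depth', 'fx', 'fy', 'cx', 'cy', 'camera_from_world', 'shot'])
holder [0.5247 0.1611 0.0012] 0.82
spacer [ 6.069e-01 -3.280e-01  3.000e-04] 0.77
spacer [0.5191 0.1791 0.2723] 0.66
cassette [ 0.435  -0.1563 -0.0023] 0.63
end_plate [ 0.6107 -0.1739  0.0037] 0.76
end_plate [0.5204 0.18   0.2718] 0.43
blank [ 4.323e-01 -3.203e-01  4.000e-04] 0.96
jar [ 0.5163 -0.2538  0.0012] 0.88
bottle [ 6.916e-01 -5.150e-02  6.000e-04] 0.81
bottle [0.5514 0.0257 0.0515] 0.15
beaker [ 0.3426  0.3044 -0.0013] 0.93
petri [0.7178 0.0883 0.0011] 0.94
petri [0.5185 0.1719 0.19  ] 0.28
lever_tip [0.5195 0.1732 0.1879] 0.58
hook [0.5192 0.1903 0.1314] 0.96
claw [0.5241 0.174  0.2742] 0.95
spindle_tip [0.5515 0.0257 0.0522] 0.7
pivot [0.5178 0.1908 0.1191] 0.6
pivot [0.5268 0.1622 0.0017] 0.35
side [ 0.467 -0.827  0.796] dict_keys(['img', 'depth', 'fx', 'fy', 'cx', 'cy', 'camera_from_world', 'shot'])
holder [ 5.256e-01  1.603e-01 -1.000e-04] 0.82
spacer [ 0.6052 -0.3368 -0.0009] 0.89
spacer [0.5196 0.1695 0.1893] 0.49
cassette [ 0.4338 -0.1587  0.0018] 0.81
end_plate [ 0.617  -0.1761  0.0007] 0.8
jar [ 0.5157 -0.2517  0.0025] 0.9
bottle [ 0.6934 -0.0524 -0.0013] 0.94
bottle [0.5155 0.1959 0.1155] 0.36
beaker [0.3466 0.3071 0.0008] 0.69
petri [0.7161 0.0952 0.001 ] 0.78
petri [0.5191 0.1907 0.1318] 0.3
lever_tip [0.5223 0.1733 0.1886] 0.63
lever_tip [0.3457 0.3053 0.0005] 0.62
hook [0.5195 0.188  0.1355] 0.91
hook [0.346  0.3027 0.0014] 0.27
claw [0.5148 0.1778 0.276 ] 0.96
claw [ 0.5168 -0.2521  0.0034] 0.51
spindle_tip [0.5522 0.0264 0.0454] 0.94
pivot [0.5176 0.1964 0.1167] 0.84
```

View pics/scene0.png

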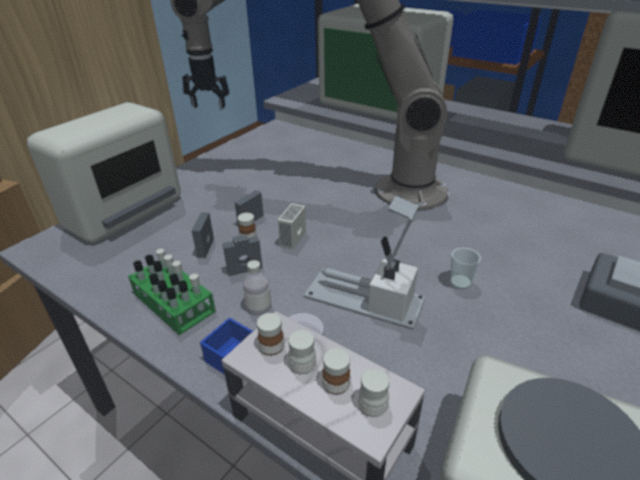

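View pics/side0.png

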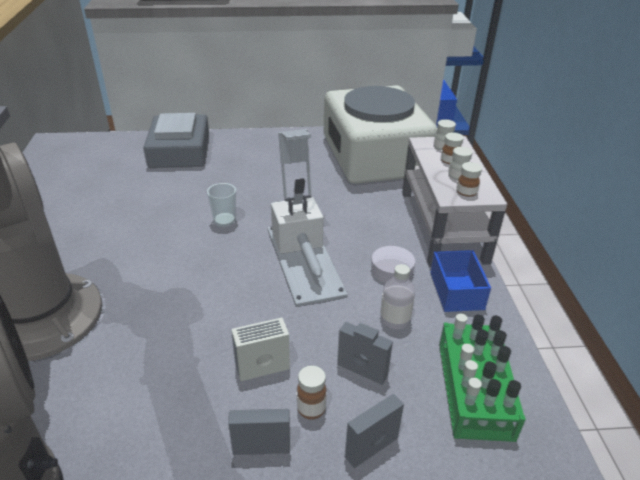

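```bash
cat >> h.py <<'E'
def plate(cam,n,zt,p=None,hint=None):
    """top-face rectangle from points near height zt"""
    p=p or bot.read_camera(cam)
    for r in bot.masks_of(p,n):
        w=world(p,r["mask"])
        if hint is not None: w=w[np.linalg.norm(w[:,:2]-hint,axis=1)<.08]
        t=w[abs(w[:,2]-zt)<.005]
        if len(t)<40: continue
        (c,s,a)=cv2.minAreaRect(np.float32(t[:,:2]*1000))
        if s[0]<s[1]: a+=90
        print(cam,n,"conf",round(r["confidence"],2),"N",len(t),"c",np.round(c,1),"size",np.round(s,1),"wide-axis deg",round((a+90)%180-90,1),"z",round(np.median(t[:,2]),4))
        return
E
python3 - <<'E'
from h import *
P={c:bot.read_camera(c) for c in ["scene","side"]}
for n,z,h in [("spacer",.09,(.607,-.333)),("cassette",.09,(.434,-.157)),("end_plate",.09,(.614,-.175)),("end_plate",.102,(.614,-.175)),("blank",.084,(.432,-.32))]:
    for c in P: plate(c,n,z,P[c],np.array(h))
for c,p in P.items():
    for n in ["holder","hook"]:
        for r in bot.masks_of(p,n)[:1]:
            w=world(p,r["mask"]); 
            t=w[abs(w[:,2]-(.01 if n=="holder" else 0.2))<(.004 if n=="holder" else .1)]
            print(c,n,len(t),[np.round(x,1) for x in cv2.minAreaRect(np.float32(t[:,:2]*1000))[:2]],cv2.minAreaRect(np.float32(t[:,:2]*1000))[2])
            if n=="holder":
                t=w[abs(w[:,2]-.095)<.004]
                if len(t): r=cv2.minAreaRect(np.float32(t[:,:2]*1000));print("head",len(t),np.round(r[0],1),np.round(r[1],1),r[2])
E
```

```text
scene spacer conf 0.81 N 174 c [ 606.8 -330.1] size [93.8 24.3] wide-axis deg 32.9 z 0.0894
scene cassette conf 0.82 N 284 c [ 438.7 -154.5] size [91.  41.8] wide-axis deg 13.6 z 0.0901
side cassette conf 0.9 N 1079 c [ 433.9 -156.5] size [89.9 46.7] wide-axis deg 14.0 z 0.0906
scene end_plate conf 0.67 N 198 c [ 615.5 -175.5] size [29.2 90. ] wide-axis deg -32.6 z 0.0893
side end_plate conf 0.8 N 476 c [ 611.6 -176.4] size [28.1 91.2] wide-axis deg -34.0 z 0.09
scene end_plate conf 0.67 N 97 c [ 615.5 -175.8] size [27.4 36.2] wide-axis deg -29.4 z 0.1015
side end_plate conf 0.8 N 267 c [ 611.4 -177.1] size [27.7 37. ] wide-axis deg -34.6 z 0.1022
scene blank conf 0.71 N 133 c [ 435.7 -318. ] size [25.3 90.5] wide-axis deg -1.1 z 0.083
side blank conf 0.78 N 915 c [ 431.5 -321. ] size [26.5 88.4] wide-axis deg -1.8 z 0.0841
scene holder 2053 [array([326.5,  93.1]), array([532. , 270.3])] 11.522464752197266
head 891 [518.3 201.3] [102.6  84.9] 10.903338432312012
scene hook 597 [array([517.5, 206.1]), array([62.2, 49.3])] 12.454618453979492
side holder 2440 [array([528.6, 131.8]), array([110.4, 271. ])] 11.54573917388916
head 836 [514.5 199. ] [99.  88.2] 11.134733200073242
side hook 1115 [array([514.5, 204.5]), array([61. , 53.7])] 12.753408432006836
```

The scene view shows the holder at about (365,290) with its spindle pointing left, and the parts cluster around (245,230). In the side view the cassette is at (262,348), the end plate at (365,352), the spacer (bored) at (375,430), the blank at (260,432), the jar at (312,393), and the hook leaning back at (295,160). The two cameras differ by about 4 mm in x, so I use their mean.

```bash
cat >> h.py <<'E'
O=np.array([.525,.1583]); YAW=101.4
hx=np.array([np.cos(np.radians(YAW)),np.sin(np.radians(YAW))]); hy=np.array([-hx[1],hx[0]])
def H(x,y=0): return O+hx*x/1000+hy*y/1000      # holder mm -> world m
def toH(w): d=np.asarray(w)[...,:2]-O; return np.stack([d@hx,d@hy],-1)*1000
def state():
    o=bot.get_obs(); q=o["tool_rot"]; w,x,y,z=q
    psi=np.degrees(np.arctan2(2*(x*y+w*z),1-2*(y*y+z*z)))
    print("t",round(o["t"],2),"pos",np.round(o["eef_pos"],4),"psi",round(psi,2),"H",np.round(toH(o["eef_pos"]),1),"F",np.round(o["contact_force"],1),"w",round(o["gripper_width"],3),"q",np.round(o["q"],2))
    return np.array(o["eef_pos"]),psi
def legs(*L):
    """each leg (xy, z, psi): prints tool-frame shift and spin from the previous one"""
    p,s=state()
    for xy,z,ps in L:
        d=np.array([*xy,z])-p; a=np.radians(s)
        print("shift %.4f %.4f %.4f spin %.2f"%(d[0]*np.cos(a)+d[1]*np.sin(a), d[0]*np.sin(a)-d[1]*np.cos(a), -d[2], s-ps))
        p,s=np.array([*xy,z]),ps
E
python3 - <<'E'
from h import *
legs(((.605,-.331),.19,32.9),((.605,-.331),.070,32.9),((.605,-.331),.25,32.9),(H(-190),.25,11.4),(H(-190),.084,11.4))
E
```

```text
t 2.3 pos [ 0.2739 -0.6169  0.2393] psi 23.94 H [-710.3  399.4] F [ 0.1 -1.3 -0.4] w 1.004 q [ 1.04  0.48  0.02  1.56 -0.01  1.11 -0.08]
shift 0.4186 -0.1270 0.0493 spin -8.96
shift 0.0000 0.0000 0.1200 spin 0.00
shift 0.0000 0.0000 -0.1800 spin 0.00
shift 0.1290 -0.2775 -0.0000 spin 21.50
shift 0.0000 0.0000 0.1660 spin 0.00
```

>>> send_rows(deltas="0.042 -0.013 0.005 -4; 0.084 -0.026 0.01 -9; 0.126 -0.039 0.015 -9; 0.168 -0.052 0.02 -9; 0.21 -0.064 0.025 -9", claw=1, force=60)

```text
t: 2.8
eef_pos: [0.441, -0.472, 0.2143]
tool_rot: [0.0, 0.959, 0.283, 0.0]
contact_force: [1.5, -0.3, -0.7]
gripper_width: 0.997
grasp_force: 0.0
```

```bash
python3 - <<'E'
from h import *
legs(((.605,-.331),.19,32.9),((.605,-.331),.070,32.9))
E
```

```text
t 2.8 pos [ 0.441  -0.472   0.2143] psi 32.92 H [-601.3  207. ] F [ 1.5 -0.3 -0.7] w 0.997 q [ 0.77  0.45 -0.07  1.65  0.03  1.04 -0.3 ]
shift 0.2143 -0.0292 0.0243 spin 0.02
shift 0.0000 0.0000 0.1200 spin 0.00
```

>>> send_rows(deltas="0.045 -0.006 0.005 0; 0.09 -0.012 0.01 0; 0.135 -0.018 0.015 0; 0.18 -0.024 0.02 0; 0.214 -0.029 0.024 0")

```text
t: 3.3
eef_pos: [0.6061, -0.3295, 0.1901]
tool_rot: [-0.0, 0.959, 0.285, 0.001]
contact_force: [0.6, 0.3, 1.3]
gripper_width: 0.997
grasp_force: 0.0
```

```bash
python3 - <<'E'
from h import *
p=bot.read_camera("wrist"); save(p,"w1.png")
plate("wrist","spacer",.09,p)
legs(((.605,-.331),.070,32.9))
E
```

```text
t 3.4 pos [ 0.6084 -0.3254  0.1895] psi 33.47 H [-490.6   13.8] F [1.  0.5 0.9] w 0.999 q [ 0.48  0.55 -0.11  1.56  0.06  1.04 -0.63]
shift -0.0060 0.0028 0.1195 spin 0.57
```

View pics/w1.png

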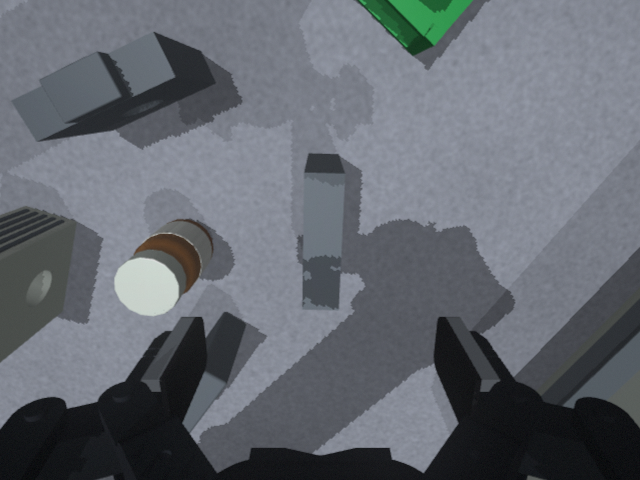

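```bash
python3 - <<'E'
from h import *
p=bot.read_camera("wrist")
w=world(p,np.ones((480,640),bool)); t=w[(abs(w[:,2]-.088)<.006)&(np.linalg.norm(w[:,:2]-[.605,-.331],axis=1)<.06)]
print(len(t), np.median(t,0) if len(t) else 0, cv2.minAreaRect(np.float32(t[:,:2]*1000)) if len(t) else 0)
for r in bot.landmark_of(p,"spacer"): print(r)
legs(((.605,-.331),.070,32.9))
E
```

```text
5331 [ 0.60990515 -0.32917314  0.09006167] ((605.7611694335938, -331.61187744140625), (91.00306701660156, 24.020719528198242), 31.633499145507812)
{'xyz': [0.601, -0.335, -0.0014], 'confidence': 0.63}
t 3.5 pos [ 0.6042 -0.3316  0.19  ] psi 33.06 H [-495.9   19.2] F [-0.4 -1.1  0.6] w 1.0 q [ 0.48  0.55 -0.11  1.56  0.06  1.04 -0.63]
shift 0.0010 -0.0001 0.1200 spin 0.16
```

The wrist view shows the spacer's top at (323,235), centred between the open fingers. It measures (0.606, -0.332), 91 x 24 mm, which agrees with the mean of the other two cameras.

>>> send_rows(deltas="0.001 0 0.04 1; 0.002 0 0.08 1; 0.002 0 0.11 1; 0.002 0 0.12 1; 0.002 0 0.12 1")

```text
t: 4.0
eef_pos: [0.6035, -0.3327, 0.0692]
tool_rot: [-0.001, 0.962, 0.274, -0.001]
contact_force: [-0.1, -1.2, 0.6]
gripper_width: 0.997
grasp_force: 0.0
```

>>> send_rows(deltas="0 0 0 0;0 0 0 0;0 0 0 0;0 0 0 0;0 0 0 0", claw=0, force=60)

```text
t: 4.5
eef_pos: [0.6061, -0.3316, 0.0715]
tool_rot: [0.001, 0.961, 0.275, 0.001]
contact_force: [-1.6, 0.6, 5.0]
gripper_width: 0.267
grasp_force: 60.3
```

```bash
python3 - <<'E'
from h import *
legs(((.606,-.3316),.25,31.7),(H(-190),.25,11.4),(H(-190),.084,11.4),(H(-60),.084,11.4))
E
```

```text
t 4.5 pos [ 0.6061 -0.3316  0.0715] psi 31.94 H [-496.3   17.4] F [-1.6  0.6  5. ] w 0.267 q [ 0.48  0.68 -0.1   1.63  0.08  0.83 -0.67]
shift -0.0000 -0.0001 -0.1785 spin 0.24
shift 0.1226 -0.2812 -0.0000 spin 20.30
shift 0.0000 0.0000 0.1660 spin 0.00
shift -0.0000 -0.1300 -0.0000 spin 0.00
```

>>> send_rows(deltas="0 0 -0.03 0; 0 0 -0.075 0; 0 0 -0.12 0; 0 0 -0.16 0; 0 0 -0.18 0")

```text
t: 5.0
eef_pos: [0.6066, -0.3321, 0.2548]
tool_rot: [0.002, 0.961, 0.275, 0.002]
contact_force: [0.0, -1.3, -2.2]
gripper_width: 0.27
grasp_force: 59.4
```

>>> send_rows(deltas="0.012 -0.028 0 4; 0.03 -0.07 0 8; 0.049 -0.112 0 12; 0.066 -0.152 0 16; 0.082 -0.188 0 20.5")

```text
t: 5.5
eef_pos: [0.5745, -0.1261, 0.2501]
tool_rot: [-0.0, 0.995, 0.099, -0.0]
contact_force: [0.0, 0.0, -2.4]
gripper_width: 0.268
grasp_force: 59.4
```

```bash
python3 - <<'E'
from h import *
legs((H(-190),.25,11.4),(H(-190),.084,11.4))
E
```

```text
t 5.5 pos [ 0.5745 -0.1261  0.2501] psi 11.33 H [-288.6    7.6] F [ 0.   0.  -2.4] w 0.268 q [ 0.19  0.33 -0.1   1.75  0.04  1.06 -1.3 ]
shift 0.0075 -0.0986 0.0001 spin -0.07
shift 0.0000 0.0000 0.1660 spin 0.00
```

>>> send_rows(deltas="0.004 -0.04 0.01 0; 0.0075 -0.08 0.04 0; 0.0075 -0.098 0.08 0; 0.0075 -0.0985 0.12 0; 0.0075 -0.0985 0.15 0")

```text
t: 6.0
eef_pos: [0.5619, -0.0292, 0.0981]
tool_rot: [-0.0, 0.995, 0.101, -0.001]
contact_force: [-0.3, 0.5, -2.7]
gripper_width: 0.267
grasp_force: 59.4
```

```bash
python3 - <<'E'
from h import *
state()
P={c:bot.read_camera(c) for c in ["scene","side","wrist"]}
for c,p in P.items(): save(p,"a_"+c+".png")
w=world(P["wrist"],np.ones((480,640),bool)); h=np.c_[toH(w),w[:,2]*1000]
np.save("wrist.npy",h)
for c,p in P.items():
    w=world(p,np.ones((480,640),bool)); h=np.c_[toH(w),w[:,2]*1000]
    t=h[(abs(h[:,0]+190)<25)&(abs(h[:,1])<60)&(h[:,2]>90)&(h[:,2]<125)]
    if len(t): print(c,"plate",len(t),np.percentile(t,[1,99],axis=0).round(1).tolist())
    s=h[(h[:,0]>-118)&(h[:,0]<-10)&(abs(h[:,1])<25)&(h[:,2]>57)&(h[:,2]<75)]
    if len(s): print(c,"spindle top",len(s),np.median(s,0).round(1),np.percentile(s,[2,98],axis=0).round(1).tolist())
E
```

```text
t 6.0 pos [ 0.5619 -0.0292  0.0981] psi 11.58 H [-191.1    0.9] F [-0.3  0.5 -2.7] w 0.267 q [ 0.05  0.47 -0.14  1.94  0.09  0.74 -1.51]
scene plate 400 [[-213.7, -46.7, 90.8], [-166.9, 24.8, 124.0]]
scene spindle top 209 [-60.3  -4.1  59.6] [[-114.8, -11.4, 57.1], [-12.3, 5.1, 62.7]]
side plate 653 [[-214.6, -39.4, 90.2], [-177.5, 50.2, 121.7]]
side spindle top 253 [-66.2   3.3  60.2] [[-115.2, -6.8, 57.2], [-13.5, 11.0, 63.8]]
wrist plate 20033 [[-213.2, -42.2, 93.4], [-168.7, 41.5, 123.6]]
wrist spindle top 5158 [-80.7  -2.1  60. ] [[-116.6, -8.8, 57.2], [-44.5, 7.2, 61.8]]
```

```bash
python3 - <<'E'
from h import *
h=np.load("wrist.npy")
for lo,hi in [(105,112),(112,122)]:
    t=h[(abs(h[:,0]+190)<12)&(abs(h[:,1])<60)&(h[:,2]>lo)&(h[:,2]<hi)]
    if len(t): print(lo,len(t),np.percentile(t,[0.5,50,99.5],axis=0).round(1).tolist())
for x0 in (-115,-95,-75,-55):
    s=h[(abs(h[:,0]-x0)<8)&(abs(h[:,1])<25)&(h[:,2]>57.5)&(h[:,2]<75)]
    print(x0,len(s),(np.percentile(s,[1,99],axis=0).round(1).tolist(),s[:,2].max()) if len(s) else 0)
legs((H(-190),.0825,11.4),(H(-110),.0825,11.4))
E
```

```text
105 503 [[-201.8, -42.5, 105.1], [-190.1, -42.0, 108.7], [-178.2, -7.8, 112.0]]
112 14545 [[-201.9, -42.2, 112.8], [-190.8, -6.6, 114.8], [-179.4, 42.8, 119.8]]
-115 1060 ([[-122.7, -9.0, 57.5], [-107.2, 7.1, 61.9]], np.float64(62.55660804817326))
-95 1039 ([[-102.8, -8.7, 57.6], [-87.1, 7.0, 61.8]], np.float64(62.39491275614703))
-75 1039 ([[-82.6, -8.8, 57.5], [-67.3, 7.2, 61.9]], np.float64(62.38788942517532))
-55 1048 ([[-62.8, -8.6, 57.6], [-47.2, 7.2, 62.0]], np.float64(62.83574211462875))
t 6.15 pos [ 0.5616 -0.0305  0.0988] psi 11.45 H [-192.3    1.4] F [-0.   0.7 -0.9] w 0.272 q [ 0.05  0.47 -0.13  1.93  0.09  0.74 -1.51]
shift 0.0014 -0.0023 0.0163 spin 0.05
shift 0.0000 -0.0800 -0.0000 spin 0.00
```

View pics/a_wrist.png

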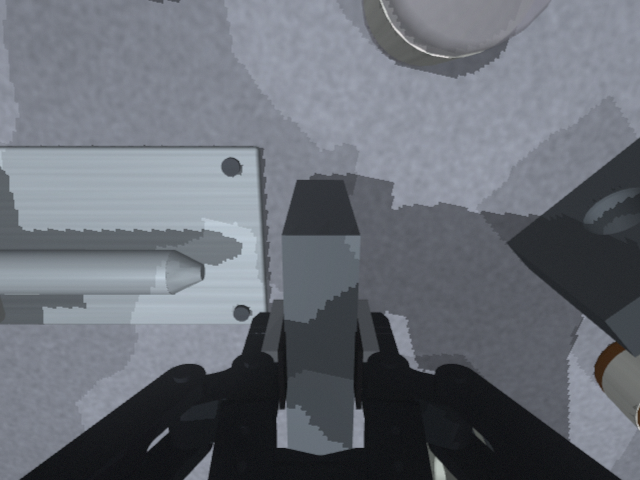

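The spindle's centre line reads y = -0.8 mm and is parallel to the holder axis. The held plate's centre reads about +2.8 mm, so I shift 3.5 mm along tool x while lowering. In the picture the spindle tip is at (200,271) and the plate top at (320,330).

>>> send_rows(deltas="0.0035 0 0.008 0; 0.0035 0 0.016 0; 0.0035 -0.015 0.016 0; 0.0035 -0.035 0.016 0; 0.0035 -0.055 0.016 0")

```text
t: 6.65
eef_pos: [0.5559, 0.0257, 0.085]
tool_rot: [-0.0, 0.995, 0.1, 0.001]
contact_force: [1.1, 0.6, -2.0]
gripper_width: 0.27
grasp_force: 59.4
```

>>> send_rows(deltas="0 -0.01 0 0;0 -0.02 0 0;0 -0.03 0 0;0 -0.035 0 0;0 -0.035 0 0")

```text
t: 7.15
eef_pos: [0.5486, 0.0593, 0.0843]
tool_rot: [-0.0, 0.995, 0.1, -0.0]
contact_force: [-2.2, -0.4, -2.4]
gripper_width: 0.266
grasp_force: 60.8
```

```bash
python3 - <<'E'
from h import *
legs((H(-52,-2.3),.0825,11.4))
E
```

```text
t 7.15 pos [0.5486 0.0593 0.0843] psi 11.49 H [-101.7   -3.6] F [-2.2 -0.4 -2.4] w 0.266 q [-0.11  0.48 -0.14  1.97  0.1   0.7  -1.68]
shift -0.0012 -0.0497 0.0018 spin 0.09
```

>>> send_rows(deltas="0 -0.015 0 0;0 -0.03 0.001 0;0 -0.043 0.002 0;0 -0.05 0.003 0;0 -0.05 0.003 0")

```text
t: 7.65
eef_pos: [0.5392, 0.1093, 0.0815]
tool_rot: [-0.0, 0.995, 0.101, 0.0]
contact_force: [0.3, -0.3, -1.5]
gripper_width: 0.269
grasp_force: 61.1
```

>>> send_rows(deltas="0 0 0 0;0 0 0 0;0 0 0 0", claw=0.42)

```text
t: 7.95
eef_pos: [0.5394, 0.1068, 0.0815]
tool_rot: [0.0, 0.995, 0.099, 0.0]
contact_force: [0.1, 0.1, 0.1]
gripper_width: 0.424
grasp_force: 0.0
```

>>> send_rows(deltas="0 0 -0.03 0;0 0 -0.07 0;0 0.02 -0.11 0;0 0.05 -0.15 0;0 0.09 -0.17 0")

```text
t: 8.45
eef_pos: [0.5584, 0.0199, 0.2555]
tool_rot: [-0.0, 0.995, 0.101, 0.003]
contact_force: [1.1, -0.8, 1.0]
gripper_width: 0.418
grasp_force: 0.0
```

```bash
python3 - <<'E'
from h import *
p=bot.read_camera("side"); w=world(p,np.ones((480,640),bool)); h=np.c_[toH(w),w[:,2]*1000]
t=h[(abs(h[:,0]+55)<35)&(abs(h[:,1])<60)&(abs(h[:,2]-100)<6)]
print(len(t),np.percentile(t,[1,50,99],axis=0).round(1).tolist())
legs(((.436,-.156),.25,13.8),((.436,-.156),.07,13.8))
E
```

```text
408 [[-65.6, -46.8, 94.3], [-55.0, -1.7, 100.1], [-38.9, 42.5, 103.4]]
t 8.5 pos [0.5607 0.0099 0.2576] psi 10.98 H [-152.5   -5.7] F [ 2.4 -5.7  2.3] w 0.42 q [-0.03  0.27 -0.12  1.81  0.04  1.05 -1.55]
shift -0.1540 0.1391 0.0076 spin -2.82
shift 0.0000 0.0000 0.1800 spin 0.00
```

>>> send_rows(deltas="-0.035 0.031 0 -1;-0.07 0.063 0.01 -2;-0.105 0.095 0.03 -3;-0.135 0.122 0.05 -3;-0.154 0.139 0.065 -3", claw=1)

```text
t: 9.0
eef_pos: [0.4304, -0.1505, 0.1852]
tool_rot: [0.0, 0.992, 0.124, -0.001]
contact_force: [-0.4, 0.0, 0.1]
gripper_width: 0.999
grasp_force: 0.0
```

>>> send_rows(deltas="0 0 0 0;0 0 0 0")

```text
t: 9.2
eef_pos: [0.4332, -0.148, 0.1862]
tool_rot: [-0.0, 0.992, 0.125, -0.0]
contact_force: [0.5, -0.0, -0.7]
gripper_width: 1.003
grasp_force: 0.0
```

```bash
cat >> h.py <<'E'
def wtop(c,z=.09,r=.06):
    p=bot.read_camera("wrist"); w=world(p,np.ones((480,640),bool))
    t=w[(abs(w[:,2]-z)<.005)&(np.linalg.norm(w[:,:2]-c,axis=1)<r)]
    print(len(t),[np.round(x,1) for x in cv2.minAreaRect(np.float32(t[:,:2]*1000))]); return p
E
python3 - <<'E'
from h import *
wtop([.436,-.156])
legs(((.436,-.156),.07,13.8))
E
```

```text
9647 [array([ 435.3, -155.6]), array([90.5, 42.1]), np.float64(14.1)]
t 9.25 pos [ 0.4342 -0.1473  0.1867] psi 14.43 H [-281.6  149.4] F [-0.5  0.6  0.7] w 1.001 q [ 0.23  0.19 -0.04  2.11  0.01  0.84 -1.14]
shift -0.0004 0.0089 0.1167 spin 0.63
```

>>> send_rows(deltas="-0.001 0.008 0.03 0;-0.001 0.008 0.07 0;-0.001 0.008 0.1 0;-0.001 0.008 0.1165 0;-0.001 0.008 0.1165 0")

```text
t: 9.75
eef_pos: [0.4344, -0.154, 0.0683]
tool_rot: [-0.001, 0.992, 0.127, -0.001]
contact_force: [-0.5, -0.5, -0.7]
gripper_width: 1.002
grasp_force: 0.0
```

>>> send_rows(deltas="0 0 0 0;0 0 0 0;0 0 0 0;0 0 0 0", claw=0, force=60)

```text
t: 10.15
eef_pos: [0.4356, -0.1555, 0.0712]
tool_rot: [0.0, 0.992, 0.126, 0.001]
contact_force: [-1.1, 1.3, 6.4]
gripper_width: 0.482
grasp_force: 61.0
```

>>> send_rows(deltas="0 0 -0.03 0; 0 0 -0.075 0; 0 0 -0.12 0; 0 0 -0.16 0; 0 0 -0.18 0")

```text
t: 10.65
eef_pos: [0.4356, -0.1559, 0.2539]
tool_rot: [0.001, 0.992, 0.125, 0.003]
contact_force: [0.6, 0.0, -3.4]
gripper_width: 0.481
grasp_force: 62.9
```

```bash
python3 - <<'E'
from h import *
legs((H(-200),.25,11.4),(H(-200),.098,11.4))
E
```

```text
t 10.65 pos [ 0.4356 -0.1559  0.2539] psi 14.42 H [-290.4  149.8] F [ 0.6  0.  -3.4] w 0.481 q [ 0.24  0.11 -0.03  2.03  0.    1.   -1.11]
shift 0.1543 -0.0823 0.0039 spin 3.02
shift 0.0000 0.0000 0.1520 spin 0.00
```

>>> send_rows(deltas="0.03 -0.016 0 1;0.07 -0.037 0 2;0.11 -0.058 0 3;0.14 -0.075 0 3;0.154 -0.082 0 3")

```text
t: 11.15
eef_pos: [0.5648, -0.0341, 0.25]
tool_rot: [-0.001, 0.995, 0.102, 0.001]
contact_force: [0.5, 0.0, -3.3]
gripper_width: 0.476
grasp_force: 62.6
```

>>> send_rows(deltas="0 0 0.04 0;0 0 0.09 0;0 0 0.13 0;0 0 0.152 0;0 0 0.152 0")

```text
t: 11.65
eef_pos: [0.5598, -0.0385, 0.0946]
tool_rot: [-0.0, 0.995, 0.099, -0.004]
contact_force: [-1.0, -1.2, -3.8]
gripper_width: 0.484
grasp_force: 62.4
```

```bash
cat >> h.py <<'E'
def align(x,th,cap=45):
    p=bot.read_camera("wrist"); w=world(p,np.ones((480,640),bool)); h=np.c_[toH(w),w[:,2]*1000]
    s=h[(h[:,0]>-118)&(h[:,0]<-72)&(abs(h[:,1])<25)&(h[:,2]>57.5)&(h[:,2]<75)]
    sy=np.percentile(s[:,1],[1,99])
    t=h[(abs(h[:,0]-x)<th/2-2)&(abs(h[:,1])<60)&(h[:,2]>112)&(h[:,2]<135)]
    print("spindle y",sy.round(1),sy.mean().round(1),"plate far edge y, x, z",np.percentile(t,[.5,99.5],axis=0).round(1).tolist())
    print("plate-spindle dy",(np.percentile(t[:,1],.5)+cap-sy.mean()).round(1)); return p
E
python3 - <<'E'
from h import *
state(); save(align(-200,42),"b_w.png"); state()
E
```

```text
t 11.65 pos [ 0.5598 -0.0385  0.0946] psi 11.41 H [-199.8    4.8] F [-1.  -1.2 -3.8] w 0.484 q [ 0.04  0.48 -0.1   1.94  0.07  0.73 -1.48]
spindle y [-8.8  7.4] -0.7 plate far edge y, x, z [[-218.8, -40.1, 112.1], [-181.2, 43.3, 116.1]]
plate-spindle dy 5.6
t 11.7 pos [ 0.5617 -0.0384  0.0969] psi 11.4 H [-200.1    2.9] F [ 0.8  0.8 -3. ] w 0.482 q [ 0.04  0.48 -0.1   1.94  0.07  0.74 -1.48]
```

>>> send_rows(deltas="0 0 0.012 0;0 0 0.012 0;0 0 0.012 0")

```text
t: 12.0
eef_pos: [0.5637, -0.0379, 0.0867]
tool_rot: [0.0, 0.995, 0.1, 0.001]
contact_force: [0.6, 0.4, -3.3]
gripper_width: 0.478
grasp_force: 62.6
```

```bash
python3 - <<'E'
from h import *
state(); align(-200,42); state()
E
```

```text
t 12.0 pos [ 0.5637 -0.0379  0.0867] psi 11.43 H [-200.     0.8] F [ 0.6  0.4 -3.3] w 0.478 q [ 0.03  0.49 -0.1   1.94  0.07  0.71 -1.48]Traceback (most recent call last):
  File "<stdin>", line 2, in <module>
  File "h.py", line 45, in align
    print("spindle y",sy.round(1),sy.mean().round(1),"plate far edge y, x, z",np.percentile(t,[.5,99.5],axis=0).round(1).tolist())
                                                                              ~~~~~~~~~~~~~^^^^^^^^^^^^^^^^^^^^
    return _quantile_unchecked(
        a, q, axis, out, overwrite_input, method, keepdims, weights)
    return _ureduce(a,
                    func=_quantile_ureduce_func,
    ...<5 lines>...
                    overwrite_input=overwrite_input,
                    method=method)
    r = func(a, **kwargs)
    result = _quantile(arr,
                       quantiles=q,
    ...<2 lines>...
                       out=out,
                       weights=wgt)
    slices_having_nans = np.isnan(arr[-1, ...])
                                  ~~~^^^^^^^^^
IndexError: index -1 is out of bounds for axis 0 with size 0
```

Settled: TCP y is 0.8, so the plate is at about 0.9 against the spindle's -0.7. I fix the height band in the helper and check once more.

```bash
sed -i 's/h\[:,2\]>112)/h[:,2]>96)/' h.py; python3 - <<'E'
from h import *
align(-200,42); state()
E
```

```text
spindle y [-8.9  7.1] -0.9 plate far edge y, x, z [[-218.8, -44.9, 96.9], [-181.2, 39.5, 108.1]]
plate-spindle dy 0.9
t 12.1 pos [ 0.5638 -0.0378  0.0867] psi 11.43 H [-199.9    0.7] F [ 0.7  0.7 -4.2] w 0.481 q [ 0.03  0.49 -0.1   1.94  0.07  0.71 -1.48]
```

>>> send_rows(deltas="0.001 0 0.0035 0;0.001 -0.015 0.0035 0;0.001 -0.035 0.0035 0;0.001 -0.055 0.0035 0;0.001 -0.072 0.0045 0")

```text
t: 12.6
eef_pos: [0.5494, 0.0356, 0.0814]
tool_rot: [-0.0, 0.995, 0.1, 0.0]
contact_force: [-0.4, -0.7, -2.8]
gripper_width: 0.478
grasp_force: 62.6
```

>>> send_rows(deltas="0 -0.01 0.001 0;0 -0.016 0.001 0;0 -0.016 0.001 0;0 -0.016 0.001 0")

```text
t: 13.0
eef_pos: [0.5476, 0.05, 0.0812]
tool_rot: [-0.001, 0.995, 0.1, 0.001]
contact_force: [-0.6, 1.7, 5.8]
gripper_width: 0.479
grasp_force: 63.7
```

```bash
python3 - <<'E'
from h import *
state()
E
```

```text
t 13.0 pos [0.5476 0.05   0.0812] psi 11.47 H [-110.7   -0.7] F [-0.6  1.7  5.8] w 0.479 q [-0.12  0.48 -0.11  1.98  0.08  0.68 -1.65]
```

>>> send_rows(deltas="0 0 0 0;0 0 0 0;0 0 0 0", claw=0.6)

```text
t: 13.3
eef_pos: [0.5465, 0.0482, 0.0801]
tool_rot: [0.0, 0.995, 0.099, -0.0]
contact_force: [0.1, -0.1, -0.0]
gripper_width: 0.601
grasp_force: 0.0
```

>>> send_rows(deltas="0 0 -0.03 0;0 0 -0.07 0;0 0.02 -0.08 -8;0 0.045 -0.08 -16;0 0.06 -0.08 -24")

```text
t: 13.8
eef_pos: [0.559, -0.0124, 0.1608]
tool_rot: [0.001, 0.952, 0.306, 0.0]
contact_force: [0.8, 0.1, -0.4]
gripper_width: 0.6
grasp_force: 0.0
```

>>> send_rows(deltas="0 0 0 -8;0 0 0 -16;0 0 0 -24;0 0 0 -32;0 0 0 -40")

```text
t: 14.3
eef_pos: [0.5584, -0.0105, 0.16]
tool_rot: [-0.0, 0.789, 0.614, -0.0]
contact_force: [-0.6, -0.4, 0.3]
gripper_width: 0.602
grasp_force: 0.0
```

>>> send_rows(deltas="0 0 0 -8;0 0 0 -16;0 0 0 -24;0 0 0 -26;0 0 0 -26")

```text
t: 14.8
eef_pos: [0.5584, -0.0106, 0.16]
tool_rot: [-0.0, 0.633, 0.774, -0.0]
contact_force: [-0.0, -0.4, -1.5]
gripper_width: 0.602
grasp_force: 0.0
```

```bash
python3 - <<'E'
from h import *
legs((H(-160,-0.7),.13,101.4),(H(-160,-0.7),.05,101.4),(H(-77,-0.7),.05,101.4))
E
```

```text
t 14.8 pos [ 0.5584 -0.0106  0.16  ] psi 101.4 H [-172.1    0.7] F [-0.  -0.4 -1.5] w 0.602 q [ 0.25  0.41 -0.43  1.89  0.22  0.89 -0.09]
shift 0.0121 0.0014 0.0300 spin 0.00
shift 0.0000 0.0000 0.0800 spin 0.00
shift 0.0830 -0.0000 -0.0000 spin 0.00
```

>>> send_rows(deltas="0.006 0.0015 0.03 0;0.012 0.0015 0.07 0;0.012 0.0015 0.1 0;0.012 0.0015 0.11 0;0.02 0.0015 0.11 0")

```text
t: 15.3
eef_pos: [0.5553, 0.0085, 0.0491]
tool_rot: [-0.001, 0.634, 0.773, -0.001]
contact_force: [-0.3, -0.5, 0.8]
gripper_width: 0.604
grasp_force: 0.0
```

>>> send_rows(deltas="0.01 0 0 0;0.02 0 0 0;0.03 0 0 0;0.04 0 0 0;0.05 0 0 0")

```text
t: 15.8
eef_pos: [0.5464, 0.0596, 0.0509]
tool_rot: [0.001, 0.633, 0.774, 0.0]
contact_force: [1.5, -1.4, 0.5]
gripper_width: 0.599
grasp_force: 0.2
```

>>> send_rows(deltas="0.01 0 0 0;0.016 0 0 0;0.022 0 0 0;0.025 0 0 0;0.027 0 0 0")

```text
t: 16.3
eef_pos: [0.5413, 0.0821, 0.0502]
tool_rot: [0.001, 0.634, 0.773, -0.002]
contact_force: [2.4, -12.7, 1.4]
gripper_width: 0.601
grasp_force: 0.0
```

```bash
python3 - <<'E'
from h import *
state()
p=bot.read_camera("side"); w=world(p,np.ones((480,640),bool)); h=np.c_[toH(w),w[:,2]*1000]
t=h[(h[:,0]>-75)&(h[:,0]<0)&(abs(h[:,1])<60)&(abs(h[:,2]-100)<4)]
print(len(t),np.percentile(t,[1,50,99],axis=0).round(1).tolist())
state()
E
```

```text
t 16.3 pos [0.5413 0.0821 0.0502] psi 101.32 H [-78.   -0.9] F [  2.4 -12.7   1.4] w 0.601 q [ 0.03  0.55 -0.38  1.98  0.33  0.67 -0.36]
134 [[-74.3, -52.0, 96.5], [-60.6, 31.1, 101.1], [-1.2, 44.4, 103.9]]
t 16.35 pos [0.5413 0.082  0.0502] psi 101.31 H [-78.   -0.9] F [ 2.2 -9.1  2.2] w 0.6 q [ 0.03  0.55 -0.38  1.98  0.33  0.67 -0.36]
```

>>> send_rows(deltas="-0.02 0 0 0;-0.05 0 0 0;-0.07 0 -0.03 0;-0.07 0 -0.07 0;-0.07 0 -0.12 0")

```text
t: 16.85
eef_pos: [0.5533, 0.0157, 0.1699]
tool_rot: [-0.002, 0.634, 0.773, -0.001]
contact_force: [0.6, 1.0, 0.4]
gripper_width: 0.6
grasp_force: 0.0
```

```bash
python3 - <<'E'
from h import *
legs(((.6135,-.176),.19,147.),((.6135,-.176),.07,147))
E
```

```text
t 16.85 pos [0.5533 0.0157 0.1699] psi 101.33 H [-145.4    0.4] F [0.6 1.  0.4] w 0.6 q [ 0.22  0.4  -0.45  1.89  0.21  0.91 -0.13]
shift -0.1998 0.0213 -0.0201 spin -45.67
shift 0.0000 0.0000 0.1200 spin 0.00
```

>>> send_rows(deltas="-0.035 0.004 -0.02 -8;-0.075 0.008 -0.02 -16;-0.115 0.012 -0.02 -24;-0.155 0.016 -0.02 -32;-0.185 0.02 -0.02 -40", claw=1)

```text
t: 17.35
eef_pos: [0.6111, -0.1637, 0.19]
tool_rot: [-0.0, 0.329, 0.944, -0.0]
contact_force: [0.6, 0.0, -0.7]
gripper_width: 1.0
grasp_force: 0.0
```

>>> send_rows(deltas="-0.01 -0.009 0 -5;-0.01 -0.009 0 -5;-0.01 -0.009 0 -5;-0.01 -0.009 0 -5")

```text
t: 17.75
eef_pos: [0.6131, -0.1719, 0.1904]
tool_rot: [-0.0, 0.288, 0.957, 0.0]
contact_force: [0.1, 0.2, 0.4]
gripper_width: 1.001
grasp_force: 0.0
```

```bash
python3 - <<'E'
from h import *
state(); save(wtop([.6135,-.176]),"c_w.png"); wtop([.6135,-.176],.102)
legs(((.6135,-.176),.07,147))
E
```

```text
t 17.75 pos [ 0.6131 -0.1719  0.1904] psi 146.47 H [-341.1  -21.1] F [0.1 0.2 0.4] w 1.001 q [ 0.57  0.52 -0.55  1.67  0.3   1.04  0.91]
3060 [array([ 613.8, -176.5]), array([23.9, 90.6]), np.float64(55.8)]
2372 [array([ 613.5, -176.4]), array([24.1, 36.6]), np.float64(55.5)]
t 17.85 pos [ 0.6133 -0.1722  0.1905] psi 146.51 H [-341.4  -21.2] F [ 0.5  0.5 -0.2] w 0.999 q [ 0.57  0.52 -0.55  1.67  0.3   1.04  0.91]
shift -0.0023 -0.0030 0.1205 spin -0.49
```

>>> send_rows(deltas="-0.0026 -0.0034 0.03 1;-0.0026 -0.0034 0.07 1;-0.0026 -0.0034 0.1 1;-0.0026 -0.0034 0.12 1;-0.0026 -0.0034 0.12 1")

```text
t: 18.35
eef_pos: [0.6113, -0.1769, 0.0674]
tool_rot: [-0.003, 0.297, 0.955, -0.0]
contact_force: [-2.1, 1.4, 0.3]
gripper_width: 1.001
grasp_force: 0.0
```

>>> send_rows(deltas="0 0 0 0;0 0 0 0;0 0 0 0;0 0 0 0;0 0 0 0", claw=0, force=60)

```text
t: 18.85
eef_pos: [0.6144, -0.1783, 0.0715]
tool_rot: [0.001, 0.297, 0.955, 0.0]
contact_force: [-0.6, 0.2, 4.8]
gripper_width: 0.278
grasp_force: 59.5
```

>>> send_rows(deltas="0 0 -0.03 0; 0 0 -0.075 0; 0 0 -0.12 0; 0 0 -0.16 0; 0 0 -0.18 0")

```text
t: 19.35
eef_pos: [0.6146, -0.1783, 0.2543]
tool_rot: [0.002, 0.297, 0.955, 0.0]
contact_force: [0.1, -0.8, -3.2]
gripper_width: 0.274
grasp_force: 59.7
```

```bash
python3 - <<'E'
from h import *
legs((H(-200,0),.25,191.4),(H(-200),.088,191.4))
E
```

```text
t 19.35 pos [ 0.6146 -0.1783  0.2543] psi 145.43 H [-347.7  -21.3] F [ 0.1 -0.8 -3.2] w 0.274 q [ 0.59  0.46 -0.56  1.6   0.26  1.15  0.94]
shift 0.1210 0.0873 0.0043 spin -45.97
shift -0.0000 0.0000 0.1620 spin 0.00
```

>>> send_rows(deltas="0.024 0.017 0 -8;0.05 0.036 0 -16;0.08 0.058 0 -24;0.105 0.076 0 -32;0.121 0.087 0 -40")

```text
t: 19.85
eef_pos: [0.5617, -0.0352, 0.2501]
tool_rot: [-0.001, -0.052, 0.999, 0.0]
contact_force: [1.0, 0.8, -2.7]
gripper_width: 0.277
grasp_force: 59.4
```

>>> send_rows(deltas="0 0 0.03 -6;0 0 0.075 -6;0 0 0.12 -6;0 0 0.15 -6;0 0 0.162 -6")

```text
t: 20.35
eef_pos: [0.5605, -0.0384, 0.0849]
tool_rot: [-0.003, -0.1, 0.995, 0.0]
contact_force: [-0.3, -0.5, -3.2]
gripper_width: 0.27
grasp_force: 59.3
```

>>> send_rows(deltas="0 0 0 0;0 0 0 0;0 0 0 0")

```text
t: 20.65
eef_pos: [0.5647, -0.0379, 0.0902]
tool_rot: [0.002, -0.1, 0.995, -0.0]
contact_force: [0.6, 0.0, -2.7]
gripper_width: 0.274
grasp_force: 59.4
```

```bash
python3 - <<'E'
from h import *
p=bot.read_camera("wrist"); save(p,"d_w.png"); state()
w=world(p,np.ones((480,640),bool)); h=np.c_[toH(w),w[:,2]*1000]
t=h[(abs(h[:,0]+200)<14)&(abs(h[:,1])<60)&(h[:,2]>98)&(h[:,2]<125)]
print(len(t),np.percentile(t,[.5,50,99.5],axis=0).round(1).tolist())
l=t[t[:,2]>114]; print("lip",len(l),np.percentile(l,[.5,50,99.5],axis=0).round(1).tolist())
s=h[(h[:,0]>-130)&(h[:,0]<-72)&(abs(h[:,1])<25)&(h[:,2]>57.5)&(h[:,2]<75)]
print("spindle",len(s),np.percentile(s,[1,99],axis=0).round(1).tolist())
legs((H(-200,-.8),.083,191.4))
E
```

```text
t 20.7 pos [ 0.5646 -0.038   0.0902] psi -168.58 H [-200.2    0. ] F [ 0.7 -0.5 -2.7] w 0.27 q [ 0.48  0.58 -0.68  1.91  0.49  0.82  1.3 ]
18603 [[-213.6, -41.1, 99.4], [-200.2, 15.4, 112.4], [-186.5, 46.6, 122.7]]
lip 9091 [[-213.7, -16.0, 114.4], [-200.2, 4.7, 120.8], [-186.5, 19.9, 123.9]]
spindle 4098 [[-126.1, -18.9, 57.6], [-72.0, 22.7, 73.3]]
t 20.7 pos [ 0.5646 -0.038   0.0902] psi -168.58 H [-200.2    0. ] F [ 0.7 -0.5 -2.7] w 0.27 q [ 0.48  0.58 -0.68  1.91  0.49  0.82  1.3 ]
shift -0.0008 0.0002 0.0072 spin -359.98
```

```bash
python3 - <<'E'
from h import *
p=bot.read_camera("wrist"); state()
w=world(p,np.ones((480,640),bool)); h=np.c_[toH(w),w[:,2]*1000]
s=h[(h[:,0]>-120)&(h[:,0]<-85)&(abs(h[:,1])<14)&(h[:,2]>57)&(h[:,2]<66)]
print("spindle",len(s),np.percentile(s,[1,50,99],axis=0).round(1).tolist())
t=h[(abs(h[:,0]+200)<14)&(abs(h[:,1])<60)&(h[:,2]>98)&(h[:,2]<125)];l=t[t[:,2]>116]; print("lip",len(l),np.percentile(l,[.5,50,99.5],axis=0).round(1).tolist())
E
```

```text
t 20.75 pos [ 0.5643 -0.038   0.0899] psi -168.58 H [-2.002e+02  2.000e-01] F [ 0.1  0.3 -3.4] w 0.275 q [ 0.48  0.58 -0.68  1.91  0.49  0.82  1.3 ]
spindle 2539 [[-119.6, -8.7, 57.1], [-102.4, 1.4, 60.0], [-85.2, 8.4, 62.0]]
lip 8791 [[-213.7, -15.8, 116.4], [-200.2, 4.2, 120.7], [-186.5, 20.0, 124.1]]
```

>>> send_rows(deltas="-0.002 0 0.0065 0;-0.002 0.015 0.0065 0;-0.002 0.035 0.0065 0;-0.002 0.055 0.0065 0;-0.002 0.075 0.0075 0")

```text
t: 21.25
eef_pos: [0.5504, 0.0378, 0.0814]
tool_rot: [0.001, -0.1, 0.995, -0.0]
contact_force: [-0.1, -3.3, 5.3]
gripper_width: 0.273
grasp_force: 60.7
```

>>> send_rows(deltas="0 0.012 0.001 0;0 0.022 0.001 0;0 0.024 0.002 0;0 0.024 0.002 0")

```text
t: 21.65
eef_pos: [0.5469, 0.0614, 0.0813]
tool_rot: [0.002, -0.101, 0.995, -0.0]
contact_force: [-3.7, -0.9, 16.4]
gripper_width: 0.278
grasp_force: 62.1
```

```bash
python3 - <<'E'
from h import *
state()
E
```

```text
t 21.65 pos [0.5469 0.0614 0.0813] psi -168.46 H [-99.3  -2.4] F [-3.7 -0.9 16.4] w 0.278 q [ 0.31  0.57 -0.69  1.95  0.51  0.79  1.1 ]
```

>>> send_rows(deltas="0 0 -0.002 0;0 0 -0.002 0;0 0 -0.002 0", claw=0.42)

```text
t: 21.95
eef_pos: [0.5458, 0.0596, 0.0809]
tool_rot: [0.0, -0.1, 0.995, -0.0]
contact_force: [0.9, -1.0, 1.2]
gripper_width: 0.421
grasp_force: 0.6
```

>>> send_rows(deltas="0 0 -0.03 0;0 0 -0.07 0;0 -0.02 -0.09 8;0 -0.045 -0.09 16;0 -0.07 -0.09 24")

```text
t: 22.45
eef_pos: [0.5597, -0.0094, 0.1715]
tool_rot: [0.001, 0.112, 0.994, 0.0]
contact_force: [-0.4, -0.2, -0.2]
gripper_width: 0.419
grasp_force: 0.0
```

>>> send_rows(deltas="0 0 0 8;0 0 0 16;0 0 0 24;0 0 0 32;0 0 0 40", claw=0.6)

```text
t: 22.95
eef_pos: [0.559, -0.0087, 0.1703]
tool_rot: [-0.001, 0.445, 0.895, 0.0]
contact_force: [-0.7, -0.4, 0.6]
gripper_width: 0.601
grasp_force: 0.0
```

>>> send_rows(deltas="0 0 0 8;0 0 0 16;0 0 0 24;0 0 0 26;0 0 0 26")

```text
t: 23.45
eef_pos: [0.5591, -0.0087, 0.1704]
tool_rot: [-0.0, 0.633, 0.774, -0.0]
contact_force: [-0.2, -0.3, 0.1]
gripper_width: 0.597
grasp_force: 0.0
```

```bash
python3 - <<'E'
from h import *
legs((H(-160,-0.5),.13,101.4),(H(-160,-0.5),.05,101.4),(H(-101,-0.5),.05,101.4))
E
```

```text
t 23.45 pos [ 0.5591 -0.0087  0.1704] psi 101.46 H [-170.4   -0.4] F [-0.2 -0.3  0.1] w 0.597 q [ 0.23  0.4  -0.41  1.88  0.2   0.9  -0.07]
shift 0.0104 0.0001 0.0404 spin 0.06
shift 0.0000 0.0000 0.0800 spin 0.00
shift 0.0590 0.0000 -0.0000 spin 0.00
```

>>> send_rows(deltas="0.005 0 0.03 0;0.01 0 0.07 0;0.01 0 0.1 0;0.01 0 0.114 0;0.015 0 0.114 0")

```text
t: 23.95
eef_pos: [0.5551, 0.0049, 0.055]
tool_rot: [-0.001, 0.633, 0.774, -0.001]
contact_force: [-1.7, 0.3, 0.3]
gripper_width: 0.601
grasp_force: 0.0
```

>>> send_rows(deltas="0.01 0 0 0;0.02 0 0 0;0.03 0 0 0;0.04 0 0 0;0.047 0 0 0")

```text
t: 24.45
eef_pos: [0.5472, 0.0528, 0.0574]
tool_rot: [0.0, 0.633, 0.774, 0.0]
contact_force: [-0.1, -1.6, -1.3]
gripper_width: 0.599
grasp_force: 0.6
```

>>> send_rows(deltas="0.005 0 0 0;0.008 0 0 0;0.01 0 0 0;0.01 0 0 0")

```text
t: 24.85
eef_pos: [0.5456, 0.0588, 0.0569]
tool_rot: [0.001, 0.634, 0.773, -0.001]
contact_force: [-0.4, -6.2, 1.7]
gripper_width: 0.597
grasp_force: 0.0
```

```bash
python3 - <<'E'
from h import *
state()
E
```

```text
t 24.85 pos [0.5456 0.0588 0.0569] psi 101.33 H [-101.6   -0.6] F [-0.4 -6.2  1.7] w 0.597 q [ 0.06  0.54 -0.36  1.98  0.3   0.67 -0.29]
```

>>> send_rows(deltas="0.003 0 0 0;0.003 0 0 0;-0.02 0 0 0;-0.05 0 -0.02 0;-0.05 0 -0.07 0")

```text
t: 25.35
eef_pos: [0.5525, 0.0069, 0.1237]
tool_rot: [-0.003, 0.636, 0.772, -0.004]
contact_force: [1.0, -1.0, 0.2]
gripper_width: 0.598
grasp_force: 0.0
```

>>> send_rows(deltas="-0.01 0 -0.05 0;-0.01 0 -0.1 0;-0.01 0 -0.15 0;-0.01 0 -0.2 0;-0.01 0 -0.205 0", claw=0)

```text
t: 25.85
eef_pos: [0.5599, 0.0034, 0.3389]
tool_rot: [0.004, 0.633, 0.774, 0.004]
contact_force: [1.8, 0.3, 0.4]
gripper_width: 0.006
grasp_force: 0.0
```

```bash
python3 - <<'E'
from h import *
P={c:bot.read_camera(c) for c in ["scene","side"]}
for c,p in P.items():
    w=world(p,np.ones((480,640),bool)); h=np.c_[toH(w),w[:,2]*1000]
    if c=="side": save(p,"e_side.png")
    t=h[(h[:,0]>-130)&(h[:,0]<0)&(abs(h[:,1])<60)&(h[:,2]>96)&(h[:,2]<118)]
    print(c,"stack tops",len(t),np.percentile(t,[1,50,99],axis=0).round(1).tolist()); 
    l=t[t[:,2]>109]; print("lip",len(l),np.percentile(l,[2,50,98],axis=0).round(1).tolist())
    k=h[(h[:,0]>-20)&(h[:,0]<130)&(abs(h[:,1])<45)&(h[:,2]>200)&(h[:,2]<290)]
    for z in range(205,290,10):
        b=k[abs(k[:,2]-z)<5]
        if len(b)>5: print(c,z,len(b),np.percentile(b[:,:2],[5,50,95],axis=0).round(0).tolist())
legs((H(-150,0),.325,101.4),(H(120,0),.325,101.4),(H(120,0),.24,101.4))
E
```

```text
scene stack tops 1057 [[-92.2, -48.2, 96.6], [-47.3, -8.4, 100.0], [-3.3, 44.3, 112.8]]
lip 111 [[-92.5, -19.8, 109.3], [-81.0, -2.6, 111.7], [-68.8, 16.9, 113.5]]
scene 205 17 [[57.0, -32.0], [59.0, -29.0], [64.0, 25.0]]
scene 215 21 [[61.0, -32.0], [63.0, -29.0], [67.0, 15.0]]
scene 225 13 [[65.0, -32.0], [68.0, -30.0], [71.0, -28.0]]
scene 235 18 [[68.0, -33.0], [70.0, -29.0], [75.0, 5.0]]
scene 245 14 [[72.0, -32.0], [75.0, -30.0], [78.0, -12.0]]
scene 255 16 [[74.0, -33.0], [78.0, -30.0], [81.0, -28.0]]
scene 265 125 [[69.0, -30.0], [79.0, -7.0], [84.0, 22.0]]
scene 275 245 [[43.0, -26.0], [57.0, -6.0], [72.0, 21.0]]
scene 285 49 [[37.0, -25.0], [40.0, -2.0], [45.0, 20.0]]
side stack tops 1213 [[-94.2, -43.6, 96.7], [-53.7, 3.9, 100.9], [-2.9, 47.0, 114.5]]
lip 148 [[-94.3, -15.6, 109.1], [-82.5, 2.3, 112.3], [-68.8, 19.0, 115.2]]
side 205 76 [[56.0, -26.0], [61.0, -2.0], [64.0, 30.0]]
side 215 140 [[59.0, -25.0], [63.0, 3.0], [67.0, 29.0]]
side 225 144 [[62.0, -25.0], [66.0, 3.0], [71.0, 28.0]]
side 235 155 [[66.0, -25.0], [70.0, 0.0], [75.0, 29.0]]
side 245 149 [[70.0, -25.0], [74.0, 4.0], [78.0, 29.0]]
side 255 83 [[73.0, -25.0], [77.0, 9.0], [80.0, 31.0]]
side 265 34 [[76.0, -15.0], [81.0, 24.0], [87.0, 31.0]]
side 275 108 [[36.0, -16.0], [49.0, 6.0], [74.0, 26.0]]
side 285 45 [[35.0, -12.0], [39.0, 7.0], [45.0, 23.0]]
t 25.95 pos [0.5579 0.0029 0.3336] psi 101.43 H [-158.9   -1.5] F [ 0.7  0.5 -0.6] w -0.001 q [ 0.25  0.24 -0.44  1.7   0.11  1.23 -0.02]
shift 0.0089 -0.0015 0.0086 spin 0.03
shift 0.2700 -0.0000 -0.0000 spin 0.00
shift 0.0000 0.0000 0.0850 spin 0.00
```

>>> send_rows(deltas="0.04 -0.001 0.005 0;0.085 -0.001 0.007 0;0.13 -0.001 0.007 0;0.175 -0.001 0.007 0;0.22 -0.001 0.007 0")

```text
t: 26.45
eef_pos: [0.5109, 0.2191, 0.3224]
tool_rot: [-0.001, 0.633, 0.774, -0.002]
contact_force: [1.3, 0.4, 0.2]
gripper_width: 0.001
grasp_force: 0.0
```

>>> send_rows(deltas="0.035 0 0 0;0.055 0 0 0;0.062 0 0 0;0.062 0 0.03 0;0.062 0 0.06 0")

```text
t: 26.95
eef_pos: [0.5004, 0.2778, 0.2632]
tool_rot: [0.0, 0.633, 0.774, -0.0]
contact_force: [0.5, 0.5, -0.8]
gripper_width: -0.005
grasp_force: 0.0
```

```bash
python3 - <<'E'
from h import *
legs((H(125,0),.245,101.4),(H(30,0),.245,101.4))
E
```

```text
t 26.95 pos [0.5004 0.2778 0.2632] psi 101.39 H [122.    0.5] F [ 0.5  0.5 -0.8] w -0.005 q [-0.16  0.34 -0.58  1.75  0.21  1.11 -0.6 ]
shift 0.0030 0.0005 0.0182 spin -0.01
shift -0.0950 -0.0000 -0.0000 spin 0.00
```

>>> send_rows(deltas="0 0 0.018 0;-0.01 0 0.018 0;-0.025 0 0.018 0;-0.035 0 0.018 0;-0.045 0 0.018 0")

```text
t: 27.45
eef_pos: [0.5102, 0.2331, 0.2479]
tool_rot: [0.001, 0.634, 0.773, 0.001]
contact_force: [-0.2, 0.9, 0.4]
gripper_width: -0.0
grasp_force: 0.1
```

>>> send_rows(deltas="-0.01 0 0 0;-0.02 0 0 0;-0.03 0 0 0;-0.038 0 0 0;-0.045 0 0 0")

```text
t: 27.95
eef_pos: [0.5182, 0.1898, 0.2468]
tool_rot: [0.0, 0.633, 0.774, -0.0]
contact_force: [0.1, -0.1, -0.8]
gripper_width: 0.002
grasp_force: 0.0
```

>>> send_rows(deltas="-0.006 0 0 0;-0.011 0 0 0;-0.015 0 0 0;-0.015 0 0 0;-0.015 0 0 0")

```text
t: 28.45
eef_pos: [0.5209, 0.1761, 0.2468]
tool_rot: [-0.0, 0.633, 0.774, 0.0]
contact_force: [0.1, 0.2, -0.4]
gripper_width: -0.0
grasp_force: 0.0
```

```bash
python3 - <<'E'
from h import *
p=bot.read_camera("side"); save(p,"f_side.png"); state()
w=world(p,np.ones((480,640),bool)); h=np.c_[toH(w),w[:,2]*1000]
k=h[(h[:,0]>-130)&(h[:,0]<50)&(abs(h[:,1])<45)&(h[:,2]>117)&(h[:,2]<220)]
for x in range(-125,50,15):
    b=k[abs(k[:,0]-x)<7.5]
    if len(b)>5: print(x,len(b),np.percentile(b[:,1:],[5,50,95],axis=0).round(0).tolist())
for n in ["claw","lever_tip"]:
    for r in bot.landmark_of(p,n)[:2]: print(n,toH(r["xyz"]).round(1),r["xyz"],r["confidence"])
E
```

```text
t 28.5 pos [0.5209 0.1763 0.2468] psi 101.47 H [18.4  0.5] F [ 0.3  0.2 -0.3] w 0.003 q [ 0.01  0.31 -0.54  1.82  0.18  1.06 -0.41]
-110 25 [[-25.0, 117.0], [5.0, 118.0], [20.0, 119.0]]
-95 118 [[-26.0, 117.0], [2.0, 118.0], [28.0, 121.0]]
-80 156 [[-25.0, 118.0], [3.0, 120.0], [29.0, 123.0]]
-65 161 [[-26.0, 120.0], [1.0, 123.0], [29.0, 125.0]]
-50 137 [[-26.0, 122.0], [2.0, 125.0], [31.0, 127.0]]
-35 34 [[-27.0, 123.0], [-23.0, 126.0], [31.0, 129.0]]
-20 28 [[-28.0, 124.0], [26.0, 128.0], [30.0, 131.0]]
-5 35 [[-28.0, 125.0], [25.0, 130.0], [31.0, 134.0]]
10 80 [[-26.0, 130.0], [2.0, 175.0], [30.0, 190.0]]
25 279 [[-22.0, 123.0], [2.0, 143.0], [27.0, 188.0]]
40 59 [[-23.0, 118.0], [-1.0, 125.0], [20.0, 137.0]]
claw [-95.2   2.7] [0.5412, 0.0644, 0.0675] 0.59
lever_tip [16.9  1.5] [0.5202, 0.1746, 0.1901] 0.8
lever_tip [-454.2  186.4] [0.4321, -0.3238, 0.0005] 0.67
```

The hook has fallen over the stack: its plate is at z ≈ 120 mm and the claw reads x ≈ -95 mm, in front of the end plate. The lever is still open, with its tip at about x = 14, z = 189. Next I push the lever.

>>> send_rows(deltas="-0.02 0 0 0;-0.041 0 0 0;-0.041 0 0.03 0;-0.041 0 0.06 0;-0.041 0 0.073 0")

```text
t: 29.1
eef_pos: [0.5277, 0.1351, 0.1715]
tool_rot: [-0.001, 0.633, 0.774, -0.001]
contact_force: [-0.3, 0.7, -0.5]
gripper_width: -0.001
grasp_force: 0.0
```

```bash
python3 - <<'E'
from h import *
z=lambda x,zz:(H(x,0),zz,101.4)
legs(z(-5,.175),z(18.5,.184),z(39,.182),z(57,.174),z(74,.160),z(92,.1436),z(98,.1315),z(104,.115))
E
```

```text
t 29.1 pos [0.5277 0.1351 0.1715] psi 101.44 H [-23.2   1.9] F [-0.3  0.7 -0.5] w -0.001 q [ 0.04  0.39 -0.51  1.9   0.24  0.91 -0.38]
shift 0.0182 0.0019 -0.0035 spin 0.04
shift 0.0235 -0.0000 -0.0090 spin 0.00
shift 0.0205 0.0000 0.0020 spin 0.00
shift 0.0180 0.0000 0.0080 spin 0.00
shift 0.0170 0.0000 0.0140 spin 0.00
shift 0.0180 -0.0000 0.0164 spin 0.00
shift 0.0060 0.0000 0.0121 spin 0.00
shift 0.0060 -0.0000 0.0165 spin 0.00
```

>>> send_rows(deltas="0.018 0 -0.002 0;0.03 0 -0.006 0;0.0415 0 -0.011 0;0.052 0 -0.011 0;0.062 0 -0.01 0")

```text
t: 29.6
eef_pos: [0.5171, 0.197, 0.1848]
tool_rot: [0.001, 0.633, 0.774, 0.0]
contact_force: [-0.1, -3.1, 1.0]
gripper_width: 0.002
grasp_force: 1.9
```

>>> send_rows(deltas="0.009 0 0.004 0;0.018 0 0.009 0;0.026 0 0.016 0;0.035 0 0.023 0;0.044 0 0.031 0")

```text
t: 30.1
eef_pos: [0.5087, 0.2397, 0.1525]
tool_rot: [0.001, 0.633, 0.774, 0.0]
contact_force: [1.1, -4.5, 2.8]
gripper_width: 0.002
grasp_force: 1.5
```

```bash
python3 - <<'E'
from h import *
z=lambda x,zz:(H(x,0),zz,101.4)
legs(z(92,.1436),z(98,.1315),z(104,.115))
p=bot.read_camera("side"); save(p,"g_side.png")
for r in bot.landmark_of(p,"lever_tip")[:2]: print(toH(r["xyz"]).round(1),r)
E
```

```text
t 30.1 pos [0.5087 0.2397 0.1525] psi 101.39 H [83.1 -0.1] F [ 1.1 -4.5  2.8] w 0.002 q [-0.14  0.44 -0.52  1.88  0.28  0.89 -0.6 ]
shift 0.0089 -0.0001 0.0089 spin -0.01
shift 0.0060 0.0000 0.0121 spin 0.00
shift 0.0060 -0.0000 0.0165 spin 0.00
[101.2   1.5] {'xyz': [0.5035, 0.2572, 0.1453], 'confidence': 0.97}
```

Working: the tip is at (101, 145), about 22° above level. I continue down.

>>> send_rows(deltas="0.009 0 0.008 0;0.012 0 0.014 0;0.015 0 0.02 0;0.018 0 0.026 0;0.021 0 0.031 0")

```text
t: 30.7
eef_pos: [0.5037, 0.2604, 0.1212]
tool_rot: [-0.0, 0.633, 0.774, -0.0]
contact_force: [0.3, -0.8, 1.3]
gripper_width: 0.002
grasp_force: 0.5
```

>>> send_rows(deltas="0 0 0.003 0;0 0 0.006 0;0 0 0.008 0")

```text
t: 31.0
eef_pos: [0.5041, 0.2611, 0.1176]
tool_rot: [0.001, 0.633, 0.774, 0.0]
contact_force: [-14.3, -9.1, 48.9]
gripper_width: -0.003
grasp_force: 23.3
```

```bash
python3 - <<'E'
from h import *
state()
p=bot.read_camera("side"); save(p,"i_side.png")
for n in ["lever_tip","claw"]:
    for r in bot.landmark_of(p,n)[:1]: print(n,toH(r["xyz"]).round(1),r)
E
```

```text
t 31.0 pos [0.5041 0.2611 0.1176] psi 101.43 H [104.9   0.2] F [-14.3  -9.1  48.9] w -0.003 q [-0.2   0.5  -0.51  1.89  0.32  0.83 -0.67]
lever_tip [107.9   4.9] {'xyz': [0.4989, 0.2631, 0.1037], 'confidence': 0.65}
claw [-90.3   5.9] {'xyz': [0.5371, 0.0686, 0.07], 'confidence': 0.73}
```

>>> send_rows(deltas="0 0 -0.02 0;0 0 -0.06 0;0 0 -0.11 0;0.02 0 -0.16 0;0.05 0 -0.2 0")

```text
t: 31.65
eef_pos: [0.4953, 0.3057, 0.3133]
tool_rot: [0.001, 0.635, 0.773, 0.001]
contact_force: [0.3, 1.3, -0.5]
gripper_width: 0.0
grasp_force: 0.0
```

>>> send_rows(deltas="0 0.04 0 0;0 0.08 0 0;0 0.1 0 0;0 0.1 0 0;0 0.1 0 0")

```text
t: 32.15
eef_pos: [0.5919, 0.3271, 0.31]
tool_rot: [-0.001, 0.633, 0.774, -0.0]
contact_force: [-0.4, 0.0, -0.3]
gripper_width: 0.002
grasp_force: 0.0
```

```bash
python3 - <<'E'
from h import *
state()
P={c:bot.read_camera(c) for c in ["scene","side"]}
for c,p in P.items():
    for n in ["lever_tip","claw","spacer","cassette","end_plate","blank","jar","bottle","beaker","petri"]:
        for r in bot.landmark_of(p,n)[:1]: print(c,n,toH(r["xyz"]).round(1),np.round(r["xyz"],4),round(r["confidence"],2))
    w=world(p,np.ones((480,640),bool)); h=np.c_[toH(w),w[:,2]*1000]
    t=h[(h[:,0]>-130)&(h[:,0]<10)&(abs(h[:,1])>32)&(abs(h[:,1])<48)&(abs(h[:,2]-100)<3)]
    print(c,"stack x",np.percentile(t[:,0],[1,50,99]).round(1)); 
a=P["scene"]["img"][200:360,270:470]; b=P["side"]["img"][110:310,210:410]
a=cv2.resize(a,(500,400),interpolation=2);b=cv2.resize(b,(400,400),interpolation=2)
cv2.imwrite("pics/fin.png",cv2.resize(np.hstack([a,b])[:,:,::-1],(800,356)))
E
```

```text
t 32.15 pos [0.5919 0.3271 0.31  ] psi 101.45 H [152.2 -99. ] F [-0.4  0.  -0.3] w 0.002 q [-0.23  0.48 -0.54  1.44  0.25  1.29 -0.59]
scene lever_tip [112.   4.] [0.4989 0.2673 0.1027] 0.92
scene claw [1.  0.6] [ 0.5242  0.1592 -0.0018] 0.74
scene spacer [-9.1 -1.9] [0.5287 0.1498 0.0118] 0.92
scene cassette [-41.5   2.9] [0.5304 0.1171 0.0068] 0.67
scene end_plate [-73.2  -0.9] [0.5404 0.0867 0.0143] 0.65
scene blank [-450.3  189.5] [ 0.4283 -0.3206  0.0036] 0.93
scene bottle [-239.4 -121.8] [ 6.917e-01 -5.230e-02 -6.000e-04] 0.69
scene beaker [180.2 150.1] [ 0.3422  0.3053 -0.0009] 0.64
scene petri [-105.4 -175.7] [ 0.7181  0.0897 -0.    ] 0.92
scene stack x [-87.4 -36.8   0.4]
side lever_tip [109.7   2.3] [0.5011 0.2654 0.1034] 0.85
side claw [-92.    6.5] [0.5368 0.0668 0.0653] 0.97
side spacer [-88.7   5.2] [0.5374 0.0703 0.0694] 0.53
side end_plate [-79.6  -3. ] [0.5437 0.0809 0.0114] 0.71
side blank [-450.7  184.7] [ 0.433  -0.32    0.0026] 0.95
side jar [-405.3   89.8] [ 0.5171 -0.2567 -0.0006] 0.96
side bottle [-238.3 -122.2] [ 0.6919 -0.0511 -0.0029] 0.86
side beaker [177.5 144.6] [0.3482 0.3037 0.0022] 0.81
side petri [-101.6 -175.1] [ 0.7167  0.0933 -0.0008] 0.97
side stack x [-89.5 -45.8   2.6]
```

View pics/fin.png

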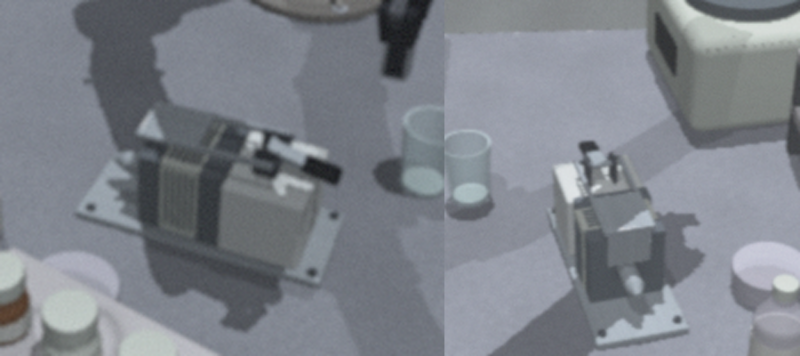

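The final picture shows spacer, cassette and end plate stacked tight against the head (left view, x 140–225). The claw hangs in front of the end plate (right view, about (628,235)) and the handle lies back over the head at (320,168). The other items have not moved, so I hand in.

```bash
python3 -c "
from station import bot; print(bot.hand_in())"
```

```text
the job is handed in; nothing more can be done
None
```

I loaded the spacer, cassette and end plate on the spindle in that order, pushed home against the head, then hooked the claw in front of the end plate, closed the latch to its stop and handed the job in at about 33 s; hand-in returned no verdict.

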